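# Tip the spoiled plinths into the rubble tub

### The arm

A 6-joint arm with a two-finger parallel gripper is mounted at the origin on the work surface. World frame = base frame: x ahead of the robot, y to its left, z up, the work surface at z = 0. Lengths are in m, angles in rad, forces in N, time in s.
With the tool pointing down it reaches from about 0.25 to 0.725 m from the base axis. Payload 4 kg.
Tool frame: the origin (TCP) lies where the fingers leave the gripper's body, on its centre line; the fingertips stand 73 mm ahead of it and the grasp point (between the pads) lies 54 mm ahead of it (bot.tip_reach is the z of the fingertips in the tool frame, in m); z points along the fingers, x is the direction in which the jaws open and shut, and the axes are right-handed (so a half turn about z gives the same grasp; the last joint's range is limited). The gripper opens to 85 mm and grips with 20 to 120 N. Pads are 22 mm wide; open, the fingers measure 114 mm over their backs; the gripper's body (76 mm by 85 mm) begins 54 mm behind the grasp point. The pads swing forward as they close: fully open they stand 13 mm farther back than shut.
Start: joints at [1.256, 0.241, 0.005, 1.335, 0, 1.571], TCP at [0.155, 0.475, 0.304] pointing down, gripper open.
Joint ranges: [-2.72, 2.72], [-1.05, 1.87], [-1.09, 1.28], [-1.99, 2.15], [-1.42, 1.44], [-3.14, 3.14]. Speed limits (rad/s): [2.79, 2.79, 3.14, 3.14, 3.14, 3.14].

### API

Orientations are given as a unit quaternion [x, y, z, w].
In Python, from workcell import bot, vision, job_done gives the robot as it stands.
- The arm moves only by the tool drive_tool, never from a script. Its argument "steps" is one flat list of numbers, 7 for each row, row after row: the shift along the tool's x, y, z in m, then the turn, a rotation vector about the tool's x, y, z in degrees, then the closure, from -1 (fully open) to 1 (shut). A call has 1 to 8 rows; each row shifts and turns the commanded pose from where the row before left it, along the tool's axes as they then stand; what a row does not reach is not made up. A row lasts 1/12 s, in which the tool goes at most 41.7 mm and 7.16 degrees, less where a joint would pass 70% of its speed; a pose out of reach is approached as far as the arm can. A call is refused whole if a number of a shift passes 0.0417 or a number of a turn 7.16, either way. A call with a gripper value outside its range is refused whole. The fingers move at their own pace and stop on an object; the grip force is fixed at half the most. Time passes only in rows, so rows that do not move let the fingers close. It gives the time, the measured TCP pose, the force and the opening at its end, in the units of the state.
- bot.get_obs(): the state, without advancing time (a new reading comes with each control period).
- vision.camera(name): name is "scene" or "top" or "wrist"; returns (picture, depth): 400x640x3 uint8, red, green, blue; 400x640 float32, m along the optical axis (not along the pixel's ray), 0 where there is no reading.
- vision.camera_model(name): a dict with "mtx" (3x3 intrinsics, pixels), "rvec" (rotation vector, rad) and "tvec" (3), from world to camera coordinates, as OpenCV has them. Camera axes: x right, y down, z forward; pixel columns grow to the right and rows downward; lengths in m; the calibration is good to about 2 mm. A picture is of the moment at which its call begins: read the wrist's pose just before it. camera_model takes no time and is no camera call; for the wrist camera it gives the pose at the moment of the call.
- job_done(): hands the job in, once; it reports no verdict.
The state is a dict: "clock": time; "joint_pos": joint angles; "joint_vel": joint speeds; "tau": joint torques, N m; "eef_pos": TCP position; "tool_rot": TCP orientation; "ft_force": force on the tool from outside, world axes, zero at the start; "ft_torque": the same for the moment, N m; "grip_width": finger opening in m.
Only numpy, scipy, OpenCV 4.12 (cv2) and the standard library are available. Lean on these libraries where they do the work, as an engineer would, in place of code of your own. Each camera call takes 0.05 s, during which the arm holds its last target.

### The job

The two grey concrete plinths are cracked and have to go in the rubble tub that stands below the far edge of the bench. Pull up the red T-handle on the yellow gate and twist it a quarter turn so that it stays up, slide the gate fully to the left, then slide both plinths along the bench, without lifting them, through the gap and tip them over the edge into the tub. Leave the gate open with its plunger latched up, and do not disturb the other things on the bench.

Things in the scene. Friction and masses are not known exactly. Their poses are not given: they have to be found in the camera images.
- gap (a point): The middle of the 260 mm wide gap in the wooden rim that runs along the far edge of the bench, at bench height, on the bench's edge line. The rim runs along y (world), 20 mm thick (from 20 mm short of the edge to the edge) and 40 mm high; the gap reaches 130 mm either side of this point. Beyond the edge lies the gate's steel track, 28 mm wide, 4 mm lower than the bench; past it is the open tub. The gap is at first shut by the gate.
- gate (a joint): The yellow gate, a bar 330 mm long, 18 mm thick and 40 mm high that slides along +y (to the robot's left) on the track, centred 14 mm beyond the edge. 0 = shut (covers the gap), 0.31 m = fully open at its end stop. It slides against about 3 N, stays where it is left, and is pinned shut by the plunger until that is up.
- plunger (a joint): Lift of the sprung index plunger that is mounted on the gate, 25 mm from its right (-y) end, and travels with it: 0 = down, nose in the track; 0.015 m = end of its travel. The spring pulls it down with 6 N at 0, 12 N at 0.015. The nose is clear of the track above 0.006. Lifted past 0.012 the handle can be twisted; let go then, its cross pin rests on top of the collar and it stays up at about 0.0115.
- tee (a joint): Twist of the T-handle about the vertical, rad: 0 = bar along y (as at the start; the only angle at which it can drop), + is anticlockwise from above. It can be turned up to 1.6 either way once lifted; beyond about 1.0 it is well latched.
- tee_grip (a point): Centre of the plunger's red T-handle bar: 60 mm long, 14 mm thick, 20 mm high; its length is this frame's y axis. At the start it is 78 mm above the bench; the collar's top is 55 mm above the bench, the gate's 40 mm. Rises with the plunger, turns with the tee, travels with the gate.
- square_plinth: Spoiled grey concrete plinth, rectangular with one step: foot 120 (its x) x 150 (its y) x 40 mm high, top step 96 x 126 mm, 55 mm high in all; about 2 kg, too heavy and wide to lift; a push of 8 to 18 N slides it. Origin at the centre of its underside, z up.
- round_plinth: Spoiled grey concrete plinth, round with one step: foot 130 mm across, 40 mm high, top step 106 mm across, 55 mm high in all; about 1.5 kg, a push of 6 to 14 N slides it. Origin at the centre of its underside, z up.
- tub: Green open rubble tub on a stand below the far edge: 370 (x) x 460 (y) mm, 140 mm high, walls and floor 8 mm, its rim 45 mm lower than the bench; its near wall stands under the bench. Origin at the centre of its underside.
- marble_plinth: Sound white marble plinth, 90 x 90 x 35 mm with a 30 mm brass stub: leave alone. Origin at the centre of its underside.
- oak_plinth: Dark wooden plinth, 110 mm across, 40 mm high: leave alone. Origin at the centre of its underside.
- jar: Amber glass jar, 68 mm across, 85 mm high: leave alone. Origin at the centre of its underside.
- mix_pot: White plastic mixing pot, 90 mm across, 75 mm high: leave alone. Origin at the centre of its underside.
- mallet: Wooden mallet, head 62 x 105 x 64 mm at its +x end, handle 160 mm reaching to -x: leave alone. Origin on the bench below it, 31 mm from the head's near face.
- brush: Brush 200 mm long lying along its x: leave alone. Origin at the bench below its middle.
Things that resemble listed ones, but are neither listed nor needed, are in the scene too. Leave any blue look-alike of the round_plinth alone. Leave any turquoise look-alike of the square_plinth alone.

How it is judged:
On the way, in this order (a step that is already met when the one before it is completed fails the run):
1. the plunger is pulled up and twisted to its latch (value of joint plunger above 0.009 m and (value of joint tee above 0.9 rad or value of joint tee below -0.9 rad)), for 0.2 s.
2. the gate is slid open (value of joint gate above 0.29 m), for 0.2 s.
At the end, for the whole second after the job is handed in: Both concrete plinths lie at rest inside the tub (their origins within its walls and below its rim), the gate is open by more than 280 mm of its 310 mm, and the plunger stays latched up (lift over 9 mm) (value of joint gate above 0.28 m and value of joint plunger above 0.009 m and x of square_plinth in the frame of tub between -0.185 and 0.185 m and y of square_plinth in the frame of tub between -0.23 and 0.23 m and z of square_plinth in the frame of tub between 0 and 0.135 m and x of round_plinth in the frame of tub between -0.185 and 0.185 m and y of round_plinth in the frame of tub between -0.23 and 0.23 m and z of round_plinth in the frame of tub between 0 and 0.135 m and linear speed of each of square_plinth, round_plinth below 0.05 m/s); the robot touches nothing.
It fails at once if a concrete plinth is lifted more than 20 mm off the bench (height (world z) of any of square_plinth, round_plinth above 0.02 m).
It fails at once if one of the other things on the bench is moved more than 30 mm (distance of any of marble_plinth, oak_plinth, jar, mix_pot, mallet, brush from where it was at the start of the episode above 0.03 m).
It also fails if it takes over 72 s, if anything falls off the work surface, if the arm or the gripper's body presses on something with over 40 N, if the wrist force passes 120 N, or if a joint passes its speed limit or range.

## Working session

There is one attempt and no reset: what is moved stays moved. The work goes in short steps, Python scripts to look and compute and a tool call to move; the robot and the scene stay as the last step left them, time stands still between calls to the robot, and variables do not carry over. Pictures are saved under pics/ and viewed, and the job is handed in when it is done.

Besides the shell and the picture viewer there is one more tool, called after "Call:" by a JSON object that holds its "method" and its "body". drive_tool: Moves the arm, as the interface text tells. Its arguments: {"type":"object","properties":{"steps":{"type":"array"}},"required":["steps"]}

```bash
ls; mkdir -p pics; cat > h.py <<'E'
import numpy as np, cv2
from workcell import bot, vision, job_done
def snap(n,f):
    m=vision.camera_model(n); p,d=vision.camera(n)
    cv2.imwrite('pics/'+f+'.png',p[:,:,::-1]); np.savez('pics/'+f+'.npz',p=p,d=d,mtx=m['mtx'],rvec=m['rvec'],tvec=m['tvec'])
    return p,d,m
def ray(m,u,v,z):
    R=cv2.Rodrigues(np.array(m['rvec'],float))[0]; t=np.array(m['tvec'],float).ravel()
    c=-R.T@t; r=R.T@np.linalg.inv(np.array(m['mtx']))@np.array([u,v,1.])
    return c+r*(z-c[2])/r[2]
def cloud(m,d):
    R=cv2.Rodrigues(np.array(m['rvec'],float))[0]; t=np.array(m['tvec'],float).ravel()
    v,u=np.mgrid[:d.shape[0],:d.shape[1]]
    P=np.stack([u,v,np.ones_like(u)],-1)@np.linalg.inv(np.array(m['mtx'])).T*d[...,None]
    return (P-t)@R
E
python3 - <<'E'
from h import *
o=bot.get_obs(); print(o)
snap('scene','s0'); snap('top','t0'); print(bot.tip_reach)
E
```

```text
pics
{'clock': 0.0, 'joint_pos': array([1.25603262e+00, 2.41391319e-01, 3.71563804e-03, 1.33517472e+00,
       4.16014355e-05, 1.57079763e+00]), 'joint_vel': array([ 0.00107465, -0.000914  , -0.00037675,  0.00040676,  0.00020144,
        0.00133629]), 'tau': array([ 2.46224545e-04, -3.72319937e+01,  2.52406883e+01,  1.71383901e-02,
        8.10894971e-05,  1.50944925e-05]), 'eef_pos': array([0.15463907, 0.47498413, 0.30302033]), 'tool_rot': array([ 8.09194565e-01,  5.87539871e-01, -8.43294851e-04,  5.86595649e-04]), 'ft_force': array([0.30584628, 0.54580715, 0.0181296 ]), 'ft_torque': array([0.01750612, 0.00575272, 0.01370307]), 'grip_width': 0.08538834126099393}
0.0726
```

View pics/t0.png

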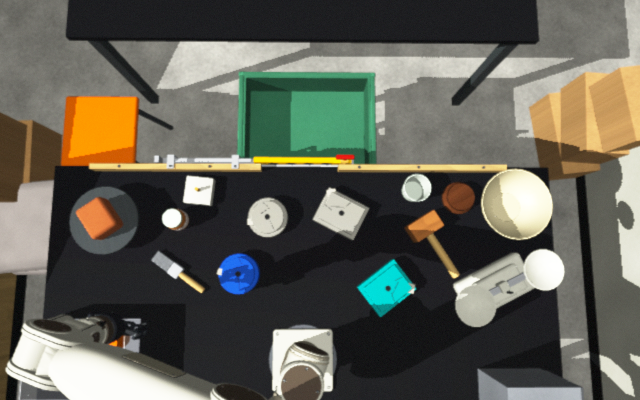

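View pics/s0.png

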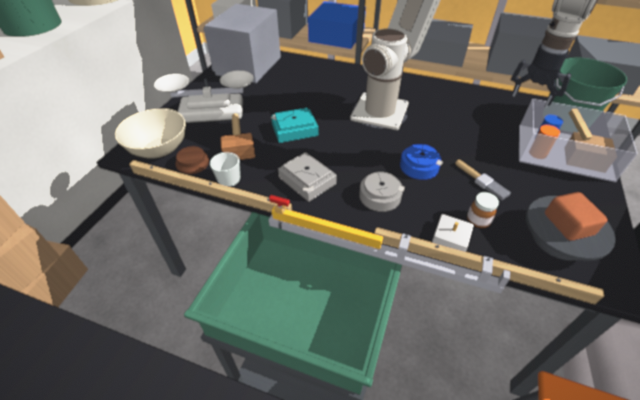

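The top view shows the round plinth near (267,217), the square one, rotated, near (341,213), the gate along row 160 from column 253 to 353, and the red handle near (346,157). The blue and turquoise look-alikes sit closer to the robot. Next I'll measure.

```bash
python3 - <<'E'
from h import *
z=np.load('pics/t0.npz'); p,d=z['p'],z['d']; m=dict(mtx=z['mtx'],rvec=z['rvec'],tvec=z['tvec'])
zs=np.load('pics/s0.npz'); ps,ds=zs['p'],zs['d']; ms=dict(mtx=zs['mtx'],rvec=zs['rvec'],tvec=zs['tvec'])
C=cloud(m,d); Cs=cloud(ms,ds)
def st(n,P): print(n,len(P),'med',np.median(P,0).round(3),'lo',np.percentile(P,2,0).round(3),'hi',np.percentile(P,98,0).round(3))
for nm,pp,CC,dd in (('top',p,C,d),('scene',ps,Cs,ds)):
    hsv=cv2.cvtColor(pp,cv2.COLOR_RGB2HSV); h,s,v=[hsv[...,i].astype(int) for i in range(3)]
    ok=dd>0; X,Y,Z=CC[...,0],CC[...,1],CC[...,2]
    near=ok&(X>0.45)&(X<.75)&(abs(Y)<.4)
    st(nm+' red',CC[near&((h<6)|(h>174))&(s>180)&(v>100)&(Z>.05)])
    st(nm+' yel',CC[near&(h>20)&(h<32)&(s>200)&(Z>.0)])
    st(nm+' yeltop',CC[near&(h>20)&(h<32)&(s>200)&(Z>.034)&(Z<.045)])
    st(nm+' green',CC[ok&(h>60)&(h<90)&(s>100)&(X>.6)&(X<1.2)&(abs(Y)<.5)])
    g=(ok&(s<50)&(v>60)&(Z>.03)&(Z<.07)&(X>.3)&(X<.62)&(abs(Y)<.25)).astype(np.uint8)
    n,l,stt,c=cv2.connectedComponentsWithStats(g)
    for i in range(1,n):
        if stt[i,4]>100:
            Q=CC[l==i]; st(nm+' grey %s'%c[i].round(),Q)
            T=Q[Q[:,2]>.05]
            if len(T)>20:
                st('  top',T); r=cv2.minAreaRect(T[:,:2].astype(np.float32)*1000); print('  rect',r)
E
```

```text
top red 69 med [ 0.654 -0.139  0.088] lo [ 0.648 -0.165  0.082] hi [ 0.66  -0.113  0.093]
top yel 519 med [0.652 0.025 0.039] lo [ 0.644 -0.143  0.022] hi [0.662 0.158 0.046]
top yeltop 432 med [0.652 0.032 0.04 ] lo [ 0.644 -0.119  0.035] hi [0.662 0.157 0.045]
top green 11407 med [ 0.876 -0.014 -0.174] lo [ 0.71  -0.248 -0.185] hi [ 0.992  0.223 -0.041]
top grey [341. 214.] 1627 med [ 0.47  -0.127  0.053] lo [ 0.401 -0.205  0.035] hi [ 0.544 -0.052  0.061]
  top 1029 med [ 0.472 -0.127  0.055] lo [ 0.413 -0.19   0.05 ] hi [ 0.528 -0.065  0.062]
  rect ((472.7408447265625, -128.31951904296875), (125.33687591552734, 96.53819274902344), 62.39249038696289)
top grey [268. 217.] 1212 med [0.458 0.112 0.053] lo [0.401 0.056 0.034] hi [0.517 0.172 0.06 ]
  top 754 med [0.458 0.114 0.055] lo [0.413 0.066 0.05 ] hi [0.507 0.16  0.061]
  rect ((460.21728515625, 114.18120574951172), (102.27104949951172, 104.56065368652344), 0.3337589502334595)
scene red 102 med [ 0.658 -0.133  0.086] lo [ 0.65  -0.161  0.076] hi [ 0.662 -0.107  0.09 ]
  return _methods._mean(a, axis=axis, dtype=dtype,
  ret = um.true_divide(
Traceback (most recent call last):
IndexError: index -1 is out of bounds for axis 0 with size 0
```

```bash
python3 - <<'E'
import cv2
a=cv2.imread('pics/t0.png'); cv2.imwrite('pics/t0c.png',cv2.resize(a[140:260,230:390],None,fx=5,fy=5,interpolation=cv2.INTER_CUBIC))
a=cv2.imread('pics/s0.png'); cv2.imwrite('pics/s0c.png',cv2.resize(a[140:280,250:450],None,fx=4,fy=4,interpolation=cv2.INTER_CUBIC))
E
```

```text
(no output)
```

View pics/t0c.png

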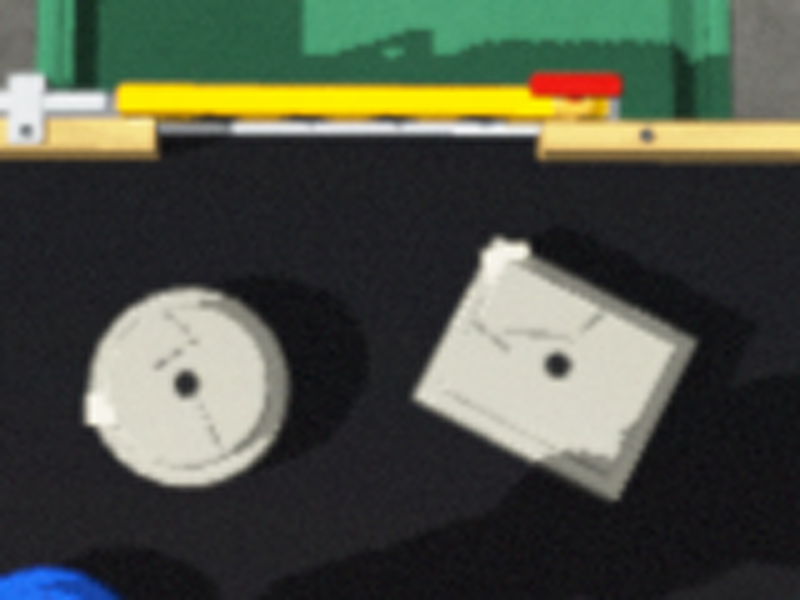

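View pics/s0c.png

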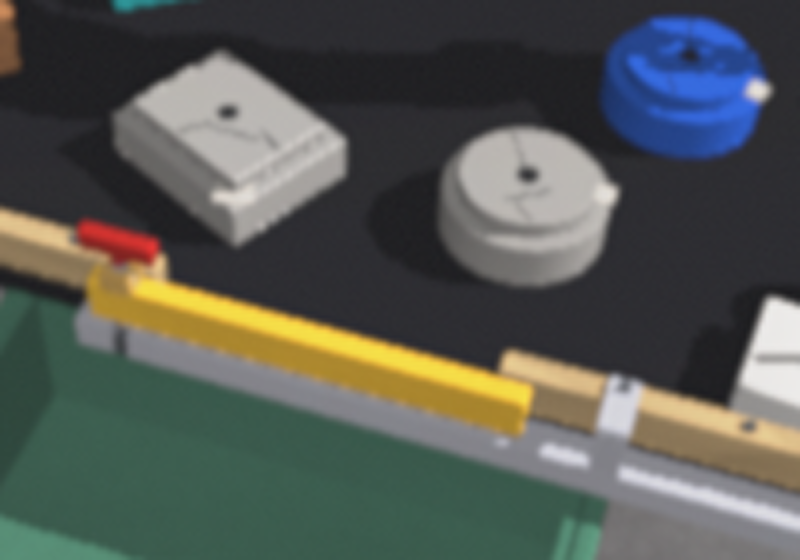

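```bash
python3 - <<'E'
from h import *
z=np.load('pics/t0.npz'); p,d=z['p'],z['d']; m=dict(mtx=z['mtx'],rvec=z['rvec'],tvec=z['tvec'])
C=cloud(m,d)
print('rim ends',ray(m,261.8,164,.04).round(3),ray(m,337.6,168,.04).round(3))
for n,u,v in (('br1',235,160),('br2',170,160),('marble',198,190),('jar',175,218),('oak',458,197),('pot',416,187),('brush',180,272)):
    w=C[v-6:v+7,u-6:u+7].reshape(-1,3); print(n,w.min(0).round(3),w.max(0).round(3),np.median(w,0).round(3))
hsv=cv2.cvtColor(p,cv2.COLOR_RGB2HSV); h,s=hsv[...,0],hsv[...,1]
for n,a,b in(('blue',105,125),('turq',85,98)):
    M=(h>=a)&(h<=b)&(s>150)&(C[...,2]>.01)&(d>0); Q=C[M]; print(n,np.percentile(Q,2,0).round(3),np.percentile(Q,98,0).round(3))
M=(h>65)&(h<85)&(s>80)&(d>0)&(abs(C[...,2]+.045)<.008);Q=C[M];print('tubrim',Q.min(0).round(3),Q.max(0).round(3))
E
```

```text
rim ends [0.638 0.136 0.04 ] [ 0.625 -0.118  0.04 ]
br1 [ 0.628  0.204 -0.764] [0.863 0.393 0.052] [0.655 0.226 0.039]
br2 [ 0.627  0.42  -0.769] [0.86  0.73  0.055] [0.654 0.443 0.039]
marble [0.529 0.325 0.026] [0.571 0.368 0.073] [0.549 0.344 0.035]
jar [0.432 0.384 0.055] [0.474 0.425 0.091] [0.452 0.403 0.084]
oak [ 0.508 -0.542  0.03 ] [ 0.549 -0.498  0.049] [ 0.528 -0.519  0.04 ]
pot [ 0.322 -0.409 -0.004] [ 0.589 -0.021  1.504] [ 0.567 -0.389  0.005]
brush [ 0.26  -0.021 -0.009] [0.322 0.424 1.504] [0.28  0.4   0.016]
blue [0.217 0.145 0.031] [0.332 0.259 0.06 ]
turq [ 0.156 -0.342  0.027] [ 0.307 -0.196  0.061]
tubrim [ 0.664 -0.26  -0.053] [ 1.002  0.234 -0.037]
```

Call:
{"method": "drive_tool", "body": {"steps": [0,0,0,0,0,7.15,-1,0,0,0,0,0,7.15,-1,0,0,0,0,0,7.15,-1,0,0,0,0,0,7.15,-1,0,0,0,0,0,7.15,-1,0,0,0,0,0,7.15,-1,0,0,0,0,0,7.15,-1,0,0,0,0,0,7.15,-1]}}

```text
clock: 0.77
eef_pos: [0.1547, 0.4752, 0.3033]
tool_rot: [0.992, 0.125, -0.0, 0.001]
ft_force: [-0.8, -0.2, 0.4]
grip_width: 0.0855
```

Call:
{"method": "drive_tool", "body": {"steps": [0,0,0,0,0,7.15,-1,0,0,0,0,0,7.15,-1,0.03,0.028,0,0,0,0.5,-1,0.03,0.028,0,0,0,0,-1,0.03,0.028,0,0,0,0,-1,0.03,0.028,0,0,0,0,-1,0.03,0.028,0,0,0,0,-1,0.03,0.028,0,0,0,0,-1]}}

```text
clock: 1.43
eef_pos: [0.3357, 0.3059, 0.3036]
tool_rot: [1.0, -0.0, -0.0, 0.0]
ft_force: [0.8, 0.5, 0.4]
grip_width: 0.0854
```

Call:
{"method": "drive_tool", "body": {"steps": [0.0265,0.037,0.007,0,0,0,-1,0.0265,0.037,0.007,0,0,0,-1,0.0265,0.037,0.007,0,0,0,-1,0.0265,0.037,0.007,0,0,0,-1,0.0265,0.037,0.007,0,0,0,-1,0.0265,0.037,0.007,0,0,0,-1,0.0265,0.037,0.007,0,0,0,-1,0.0265,0.037,0.007,0,0,0,-1]}}

```text
clock: 2.1
eef_pos: [0.5271, 0.0376, 0.2525]
tool_rot: [1.0, -0.0, -0.0, -0.0]
ft_force: [-0.0, 0.9, -0.2]
grip_width: 0.0854
```

Call:
{"method": "drive_tool", "body": {"steps": [0.0265,0.037,0.007,0,0,0,-1,0.0265,0.037,0.007,0,0,0,-1,0.0265,0.037,0.007,0,0,0,-1,0.0265,0.037,0.007,0,0,0,-1,0,0,0,0,0,0,-1]}}

```text
clock: 2.52
eef_pos: [0.6246, -0.1006, 0.2237]
tool_rot: [1.0, -0.004, -0.001, 0.001]
ft_force: [-0.3, -0.5, -0.4]
grip_width: 0.0851
```

```bash
python3 - <<'E'
from h import *
p,d,m=snap('wrist','w1'); o=bot.get_obs(); print(o['eef_pos'],o['joint_pos'])
C=cloud(m,d)
hsv=cv2.cvtColor(p,cv2.COLOR_RGB2HSV); h,s,v=[hsv[...,i].astype(int) for i in range(3)]
M=((h<6)|(h>174))&(s>180)&(v>90)&(d>0); Q=C[M]; print(Q.shape,np.percentile(Q,2,0).round(4),np.percentile(Q,98,0).round(4),np.median(Q,0).round(4))
T=Q[Q[:,2]>.083]; print(cv2.minAreaRect((T[:,:2]*1000).astype(np.float32)))
M2=M.astype(np.uint8); c,_=cv2.findContours(M2,0,2); c=max(c,key=cv2.contourArea); r=cv2.minAreaRect(c); print(r, ray(m,*r[0],.088))
E
```

```text
[ 0.62303488 -0.09788605  0.22452727] [-1.55682063e-01  5.43530350e-01  2.48679751e-01  1.27977256e+00
 -4.25290665e-04  1.42099097e+00]
(1275, 3) [ 0.6472 -0.1612  0.0804] [ 0.66   -0.1057  0.0888] [ 0.6533 -0.1311  0.0872]
((653.8412475585938, -134.58404541015625), (14.001974105834961, 58.773216247558594), 0.7693844437599182)
((356.5, 253.0), (19.0, 74.0), -0.0) [ 0.65291944 -0.13087857  0.088     ]
```

View pics/w1.png

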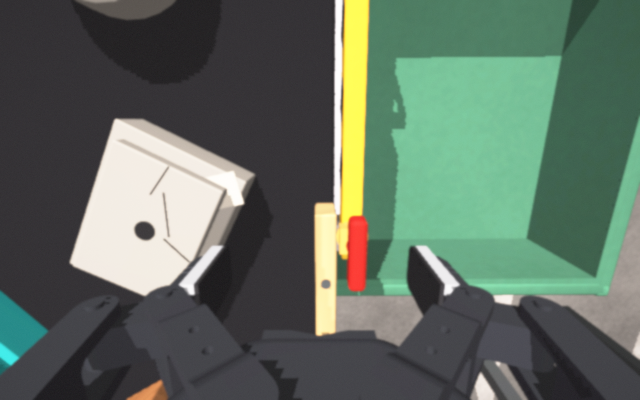

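The wrist view shows the red handle at about (357,253) px, between the fingers. That puts its centre at about (0.6535,-0.1335).

Call:
{"method": "drive_tool", "body": {"steps": [0.01,0.012,0.01,0,0,0,-1,0.01,0.012,0.01,0,0,0,-1,0.0105,0.012,0.01,0,0,0,-1,0,0,0,0,0,0,-1,0,0,0,0,0,0,-1]}}

```text
clock: 2.98
eef_pos: [0.6521, -0.1297, 0.1968]
tool_rot: [1.0, -0.0, -0.001, -0.001]
ft_force: [-0.3, -0.0, 0.4]
grip_width: 0.0857
```

Call:
{"method": "drive_tool", "body": {"steps": [0.0014,0.004,0.0125,0,0,0,-1,0,0,0.0125,0,0,0,-1,0,0,0.0125,0,0,0,-1,0,0,0.0125,0,0,0,-1,0,0,0.0125,0,0,0,-1,0,0,0,0,0,0,-1]}}

```text
clock: 3.48
eef_pos: [0.6522, -0.1331, 0.1326]
tool_rot: [1.0, 0.0, -0.003, -0.001]
ft_force: [-0.6, -0.2, -2.1]
grip_width: 0.0856
```

Call:
{"method": "drive_tool", "body": {"steps": [0,0,0,0,0,0,1,0,0,0,0,0,0,1,0,0,0,0,0,0,1,0,0,0,0,0,0,1,0,0,0,0,0,0,1,0,0,0,0,0,0,1]}}

```text
clock: 3.98
eef_pos: [0.6543, -0.1345, 0.1361]
tool_rot: [1.0, -0.0, 0.0, 0.0]
ft_force: [-6.7, -0.1, 13.6]
grip_width: 0.0128
```

Call:
{"method": "drive_tool", "body": {"steps": [0,0,-0.004,0,0,0,1,0,0,-0.004,0,0,0,1,0,0,-0.004,0,0,0,1,0,0,-0.004,0,0,0,1,0,0,0,0,0,0,1,0,0,0,0,0,0,1]}}

```text
clock: 4.48
eef_pos: [0.6541, -0.1344, 0.1504]
tool_rot: [1.0, -0.0, -0.001, -0.0]
ft_force: [3.4, -0.9, -12.4]
grip_width: 0.0134
```

Call:
{"method": "drive_tool", "body": {"steps": [0,0,0,0,0,-7.1,1,0,0,0,0,0,-7.1,1,0,0,0,0,0,-7.1,1,0,0,0,0,0,-7.1,1,0,0,0,0,0,-7.1,1,0,0,0,0,0,-7.1,1,0,0,0,0,0,-7.1,1,0,0,0,0,0,-7.1,1]}}

```text
clock: 5.15
eef_pos: [0.6526, -0.1349, 0.1497]
tool_rot: [0.879, 0.478, -0.002, -0.001]
ft_force: [-0.0, -2.9, -13.2]
grip_width: 0.0128
```

Call:
{"method": "drive_tool", "body": {"steps": [0,0,0,0,0,-7.1,1,0,0,0,0,0,-7.1,1,0,0,0,0,0,-7.1,1,0,0,0,0,0,0,1,0,0,0,0,0,0,1]}}

```text
clock: 5.57
eef_pos: [0.6524, -0.1347, 0.1498]
tool_rot: [0.778, 0.628, -0.002, -0.002]
ft_force: [-3.4, -3.2, -12.8]
grip_width: 0.0126
```

Call:
{"method": "drive_tool", "body": {"steps": [0,0,0.003,0,0,0,1,0.0098,-0.0021,0,0,0,0,1,0.0156,-0.0033,0,0,0,0,1,0.0196,-0.0042,0,0,0,0,1,0.0196,-0.0042,0,0,0,0,1,0.0196,-0.0042,0,0,0,0,1,0.0196,-0.0042,0,0,0,0,1,0.0196,-0.0042,0,0,0,0,1]}}

```text
clock: 6.23
eef_pos: [0.6523, -0.0081, 0.148]
tool_rot: [0.778, 0.629, -0.002, -0.001]
ft_force: [-2.8, -3.7, -9.5]
grip_width: 0.0131
```

Call:
{"method": "drive_tool", "body": {"steps": [0.0196,-0.0042,0,0,0,0,1,0.0196,-0.0042,0,0,0,0,1,0.0196,-0.0042,0,0,0,0,1,0.0196,-0.0042,0,0,0,0,1,0.0196,-0.0042,0,0,0,0,1,0.0196,-0.0042,0,0,0,0,1,0.0196,-0.0042,0,0,0,0,1,0.0147,-0.0031,0,0,0,0,1]}}

```text
clock: 6.9
eef_pos: [0.6522, 0.1483, 0.148]
tool_rot: [0.777, 0.629, -0.001, -0.001]
ft_force: [-3.0, -4.0, -10.3]
grip_width: 0.0128
```

Call:
{"method": "drive_tool", "body": {"steps": [0.0098,-0.0021,0,0,0,0,1,0.0098,-0.0021,0,0,0,0,1,0.0059,-0.0013,0,0,0,0,1,0.003,-0.0006,0,0,0,0,1,0,0,0,0,0,0,1,0,0,0,0,0,0,1,0,0,0,0,0,0,1]}}

```text
clock: 7.48
eef_pos: [0.6523, 0.1744, 0.1479]
tool_rot: [0.777, 0.629, -0.002, 0.0]
ft_force: [-5.8, -6.4, -7.3]
grip_width: 0.013
```

Call:
{"method": "drive_tool", "body": {"steps": [0,0,0.001,0,0,0,1,0,0,0,0,0,0,-0.6,0,0,0,0,0,0,-0.6,0,0,0,0,0,0,-0.6,0,0,0,0,0,0,-0.8,0,0,-0.02,0,0,0,-1,0,0,-0.04,0,0,0,-1,0,0,-0.04,0,0,0,-1]}}

```text
clock: 8.15
eef_pos: [0.653, 0.1765, 0.2474]
tool_rot: [0.777, 0.63, -0.001, -0.001]
ft_force: [0.2, 0.6, -0.1]
grip_width: 0.0853
```

```bash
python3 - <<'E'
from h import *
p,d,m=snap('top','t1'); o=bot.get_obs(); print(o['eef_pos'],o['joint_pos'],o['ft_force'])
p,d,m=snap('wrist','w2');C=cloud(m,d)
hsv=cv2.cvtColor(p,cv2.COLOR_RGB2HSV); h,s,v=[hsv[...,i].astype(int) for i in range(3)]
M=((h<6)|(h>174))&(s>180)&(v>90)&(d>0)&(C[...,2]>.06); Q=C[M]; print(np.percentile(Q,2,0).round(4),np.percentile(Q,98,0).round(4),np.median(Q,0).round(4))
E
```

```text
[0.65657314 0.17744188 0.25955921] [2.63814194e-01 6.19946459e-01 4.70449494e-01 1.40535762e+00
 3.97309815e-04 4.71950412e-01] [1.32696953 0.91466417 6.7202586 ]
[0.6253 0.1655 0.0958] [0.6802 0.1845 0.1003] [0.6516 0.1752 0.0987]
```

View pics/t1.png

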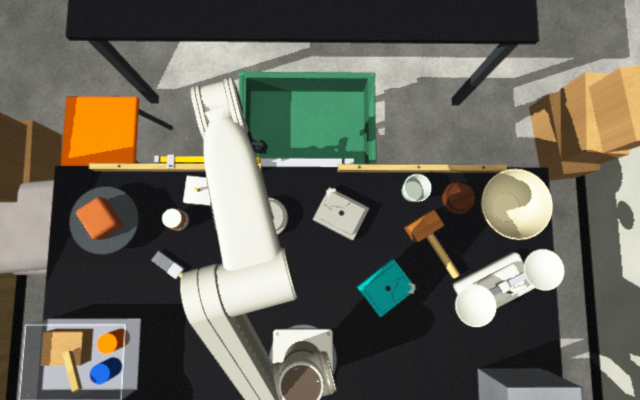

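View pics/w2.png

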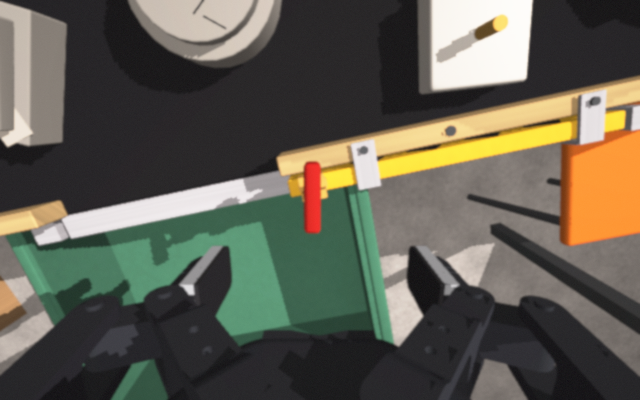

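The gate is open (handle moved 0.309 m). The wrist view shows the handle at about (313,197) px turned across the gate, its top at z≈0.099, so it is latched. Next is the round plinth.

Call:
{"method": "drive_tool", "body": {"steps": [0,0,0,0,0,4,-1,0,0,0,0,0,3.8,-1,-0.02,-0.04,0,0,0,0,-1,-0.02,-0.04,0,0,0,0,-1,-0.02,-0.04,0,0,0,0,-1,-0.02,-0.04,0,0,0,0,-1,-0.02,-0.04,0,0,0,0,-1,-0.02,-0.04,0,0,0,0,-1]}}

```text
clock: 8.92
eef_pos: [0.4041, 0.1467, 0.2482]
tool_rot: [0.818, 0.575, 0.002, 0.0]
ft_force: [-0.4, 0.8, 1.4]
grip_width: 0.0854
```

Call:
{"method": "drive_tool", "body": {"steps": [0,0,0,0,0,0,-1]}}

```text
clock: 9.0
eef_pos: [0.3959, 0.1444, 0.2458]
tool_rot: [0.817, 0.576, -0.005, -0.002]
ft_force: [-1.6, -0.8, -0.6]
grip_width: 0.0853
```

Call:
{"method": "drive_tool", "body": {"steps": [-0.0075,-0.0175,0,0,0,0,-1,0,0,0.03,0,0,0,-1,0,0,0.03,0,0,0,-1,0,0,0.03,0,0,0,-1,0,0,0.03,0,0,0,-1,0,0,0.02,0,0,0,-1,0,0,0,0,0,0,-1,0,0,0,0,0,0,-1]}}

```text
clock: 9.67
eef_pos: [0.3866, 0.1456, 0.1075]
tool_rot: [0.818, 0.576, -0.0, -0.0]
ft_force: [0.3, 0.4, 0.6]
grip_width: 0.0853
```

Call:
{"method": "drive_tool", "body": {"steps": [-0.006,-0.004,0,0,0,0,-1,0,0,0.01,0,0,0,-1,0,0,0.0125,0,0,0,-1,0,0,0,0,0,0,-1,0,0,0,0,0,0,-1]}}

```text
clock: 10.08
eef_pos: [0.381, 0.1412, 0.0861]
tool_rot: [0.818, 0.575, 0.001, 0.0]
ft_force: [-0.8, -0.1, -0.3]
grip_width: 0.0849
```

```bash
python3 - <<'E'
from h import *
p,d,m=snap('wrist','w3'); snap('scene','s3'); o=bot.get_obs(); print(o['eef_pos'],o['ft_force'])
E
```

```text
[0.38145836 0.14140022 0.08628938] [ 1.64454608 -0.53656699  0.66611528]
```

View pics/w3.png

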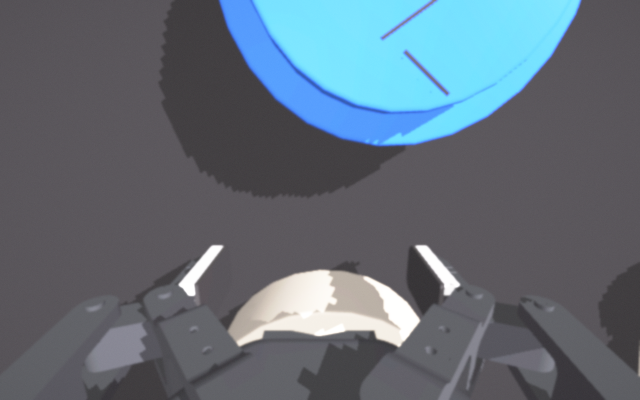

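View pics/s3.png

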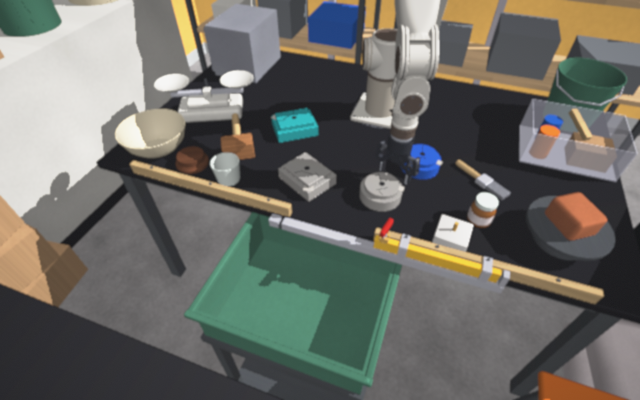

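The wrist view shows the round plinth centred between the fingertips, with the blue look-alike clear of them. I'm pushing along tool +y.

Call:
{"method": "drive_tool", "body": {"steps": [0,0.008,0,0,0,0,-1,0,0.01,0,0,0,0,-1,0,0.012,0,0,0,0,-1,0,0.012,0,0,0,0,-1,0,0.012,0,0,0,0,-1,0,0.012,0,0,0,0,-1,0,0.012,0,0,0,0,-1,0,0.012,0,0,0,0,-1]}}

```text
clock: 10.85
eef_pos: [0.4602, 0.1115, 0.0846]
tool_rot: [0.817, 0.576, -0.004, -0.006]
ft_force: [-16.9, 6.7, 15.0]
grip_width: 0.0858
```

Call:
{"method": "drive_tool", "body": {"steps": [0,0.012,0,0,0,0,-1,0,0.012,0,0,0,0,-1,0,0.012,0,0,0,0,-1,0,0.012,0,0,0,0,-1,0,0.012,0,0,0,0,-1,0,0.012,0,0,0,0,-1,0,0,0,0,0,0,-1]}}

```text
clock: 11.43
eef_pos: [0.5323, 0.0861, 0.0848]
tool_rot: [0.818, 0.575, -0.002, -0.002]
ft_force: [-8.0, 2.5, 3.8]
grip_width: 0.0849
```

```bash
python3 - <<'E'
from h import *
snap('scene','s4'); o=bot.get_obs(); print(o['eef_pos'],o['ft_force'])
E
```

```text
[0.53222078 0.08615161 0.08470805] [-5.19694611  2.02074267  4.41795255]
```

View pics/s4.png

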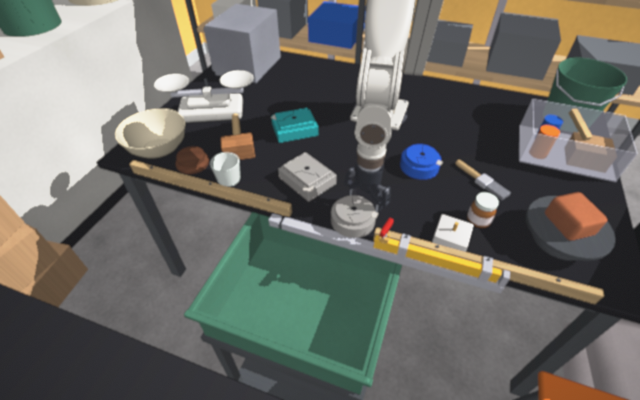

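Call:
{"method": "drive_tool", "body": {"steps": [-0.002,0.01,0,0,0,0,-1,-0.002,0.012,0,0,0,0,-1,-0.002,0.012,0,0,0,0,-1,-0.002,0.012,0,0,0,0,-1,-0.002,0.012,0,0,0,0,-1,-0.002,0.012,0,0,0,0,-1,-0.002,0.012,0,0,0,0,-1,0,0.012,0,0,0,0,-1]}}

```text
clock: 12.15
eef_pos: [0.6151, 0.0427, 0.0856]
tool_rot: [0.817, 0.576, -0.001, -0.003]
ft_force: [-4.8, 3.6, 4.5]
grip_width: 0.0853
```

```bash
python3 - <<'E'
from h import *
snap('scene','s5'); o=bot.get_obs(); print(o['eef_pos'],o['ft_force'])
E
```

```text
[0.61881656 0.04100588 0.08561387] [ 2.96117416 -0.21856973  1.05969997]
```

View pics/s5.png

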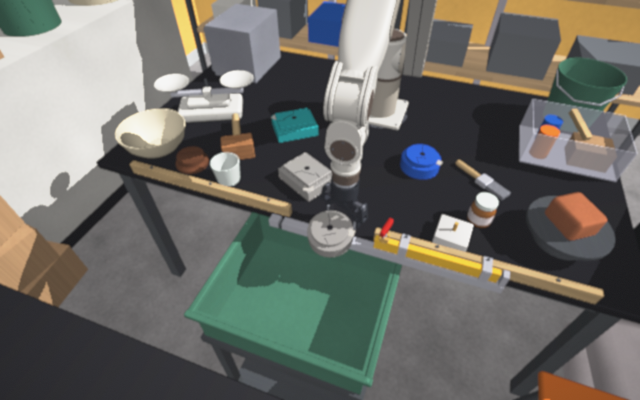

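Call:
{"method": "drive_tool", "body": {"steps": [0,0.01,0,0,0,0,-1,0,0.012,0,0,0,0,-1,0,0.012,0,0,0,0,-1,0,0.01,0,0,0,0,-1,0,0,0,0,0,0,-1,0,0,0,0,0,0,-1,0,0,0,0,0,0,-1]}}

```text
clock: 12.78
eef_pos: [0.6578, 0.0263, 0.0845]
tool_rot: [0.818, 0.575, -0.0, -0.0]
ft_force: [0.4, -0.6, -0.4]
grip_width: 0.0852
```

```bash
python3 - <<'E'
from h import *
snap('scene','s6'); o=bot.get_obs(); print(o['eef_pos'],o['ft_force'])
E
```

```text
[0.65762402 0.02646391 0.08460162] [-1.34800307 -0.18018038  0.06024972]
```

View pics/s6.png

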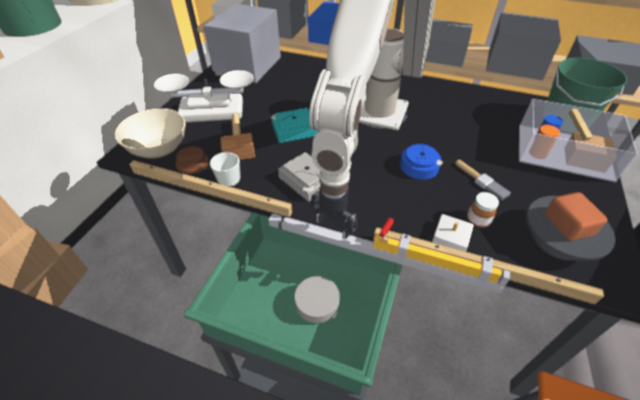

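The round plinth lies in the tub, near (318,298) px. Now I'm moving behind the square one's -y' face.

Call:
{"method": "drive_tool", "body": {"steps": [0,0,-0.035,0,0,0,-1,0,0,-0.035,0,0,0,-1,0,0,-0.035,0,0,-7.1,-1,0,0,-0.02,0,0,-7.1,-1,0,0,0,0,0,-7.1,-1,0,0,0,0,0,-7.1,-1,0,0,0,0,0,-7.1,-1,0,0,0,0,0,-7.1,-1]}}

```text
clock: 13.5
eef_pos: [0.6576, 0.0269, 0.2103]
tool_rot: [0.55, 0.835, -0.0, 0.0]
ft_force: [-0.2, 0.6, -0.7]
grip_width: 0.0853
```

Call:
{"method": "drive_tool", "body": {"steps": [0,0,0,0,0,-7.1,-1,0,0,0,0,0,-7.1,-1,0,0,0,0,0,-7.1,-1,0,0,0,0,0,-7.1,-1,0,0,0,0,0,-7.1,-1,0,0,0,0,0,-4.5,-1,0,0,0,0,0,0,-1]}}

```text
clock: 14.08
eef_pos: [0.6576, 0.0269, 0.2099]
tool_rot: [0.234, 0.972, -0.0, -0.0]
ft_force: [-0.3, 0.9, 0.7]
grip_width: 0.0855
```

```bash
python3 - <<'E'
from h import *
p,d,m=snap('top','t7'); o=bot.get_obs(); print(o['eef_pos'],o['tool_rot'])
q=o['tool_rot']; print('az',np.degrees(2*np.arctan2(q[1],q[0])))
C=cloud(m,d)
hsv=cv2.cvtColor(p,cv2.COLOR_RGB2HSV); s,v=hsv[...,1].astype(int),hsv[...,2].astype(int)
T=C[(d>0)&(s<50)&(v>60)&(C[...,2]>.05)&(C[...,2]<.062)&(C[...,0]>.35)&(C[...,0]<.6)&(C[...,1]>-.3)&(C[...,1]<.05)]
print(len(T),cv2.minAreaRect(T[:,:2].astype(np.float32)*1000))
E
```

```text
[0.65767447 0.02684913 0.2099039 ] [ 2.35241078e-01  9.71937027e-01 -7.35774167e-05 -2.13794781e-04]
az 152.78833148908225
1027 ((472.59869384765625, -128.0660400390625), (125.06434631347656, 96.8534927368164), 62.311763763427734)
```

View pics/t7.png

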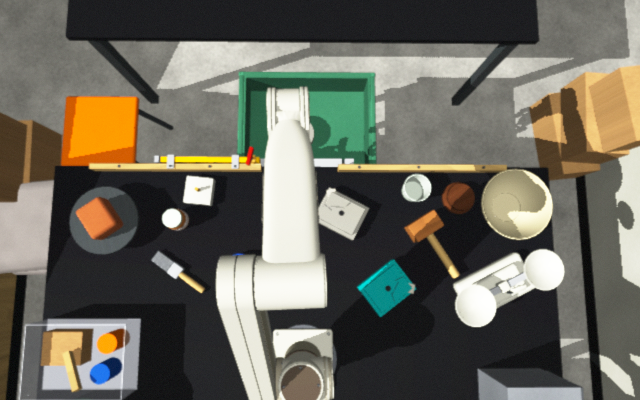

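Call:
{"method": "drive_tool", "body": {"steps": [0.0094,-0.033,0,0,0,0,-1,0.0094,-0.033,0,0,0,0,-1,0.0094,-0.033,0,0,0,0,-1,0.0094,-0.033,0,0,0,0,-1,0.0094,-0.033,0,0,0,0,-1,0.0094,-0.033,0,0,0,0,-1,0.0094,-0.033,0,0,0,0,-1,0.0094,-0.033,0,0,0,0,-1]}}

```text
clock: 14.8
eef_pos: [0.4693, -0.1747, 0.2101]
tool_rot: [0.235, 0.972, -0.0, 0.0]
ft_force: [-0.7, -0.7, -0.1]
grip_width: 0.0852
```

Call:
{"method": "drive_tool", "body": {"steps": [0.0094,-0.033,0,0,0,0,-1,0.0094,-0.033,0,0,0,0,-1,0,0,0,0,0,0,-1,0,0,0,0,0,0,-1]}}

```text
clock: 15.13
eef_pos: [0.4227, -0.2252, 0.2102]
tool_rot: [0.237, 0.971, 0.0, 0.0]
ft_force: [1.1, 0.2, 0.5]
grip_width: 0.0852
```

Call:
{"method": "drive_tool", "body": {"steps": [0,0,0.03,0,0,0,-1,0,0,0.03,0,0,0,-1,0,0,0.025,0,0,0,-1,0,0,0.02,0,0,0,-1,0,0,0.02,0,0,0,-1,0,0,0,0,0,0,-1]}}

```text
clock: 15.63
eef_pos: [0.4224, -0.2219, 0.0814]
tool_rot: [0.234, 0.972, 0.001, -0.003]
ft_force: [-0.2, 1.8, -0.4]
grip_width: 0.0853
```

```bash
python3 - <<'E'
from h import *
snap('scene','s8'); o=bot.get_obs(); print(o['eef_pos'],o['ft_force'])
E
```

```text
[ 0.42324177 -0.22246071  0.08321505] [-0.74686157  0.54732608 -0.21860943]
```

View pics/s8.png

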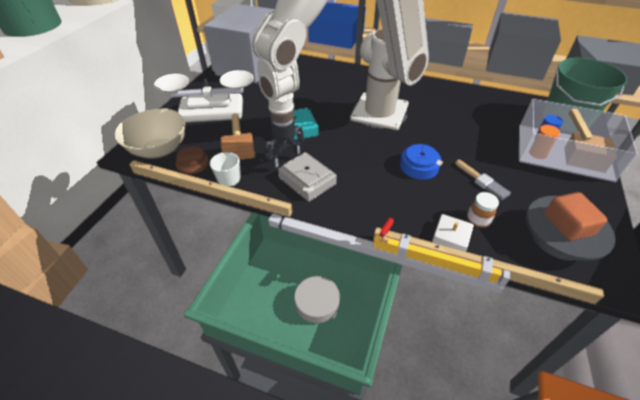

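Call:
{"method": "drive_tool", "body": {"steps": [0,0.008,0,0,0,0,-1,0,0.01,0,0,0,0,-1,0,0.012,0,0,0,0,-1,0,0.012,0,0,0,0,-1,0,0.012,0,0,0,0,-1,0,0.012,0,0,0,0,-1,0,0.012,0,0,0,0,-1,0,0.012,0,0,0,0,-1]}}

```text
clock: 16.35
eef_pos: [0.4652, -0.1457, 0.0865]
tool_rot: [0.235, 0.972, -0.004, 0.001]
ft_force: [-4.8, -11.1, 2.0]
grip_width: 0.0854
```

Call:
{"method": "drive_tool", "body": {"steps": [0,0.012,0,0,0,0,-1,0,0.012,0,0,0,0,-1,0,0.012,0,0,0,0,-1,0,0.012,0,0,0,0,-1,0,0.012,0,0,0,0,-1,0,0.012,0,0,0,0,-1,0,0,0,0,0,0,-1]}}

```text
clock: 16.93
eef_pos: [0.4991, -0.0792, 0.0865]
tool_rot: [0.234, 0.972, -0.001, 0.001]
ft_force: [-2.3, -2.7, 1.9]
grip_width: 0.0857
```

```bash
cat > sq.py <<'E'
from h import *
import sys
def sq(tag):
    p,d,m=snap('top',tag); C=cloud(m,d)
    hsv=cv2.cvtColor(p,cv2.COLOR_RGB2HSV); s,v=hsv[...,1].astype(int),hsv[...,2].astype(int)
    T=C[(d>0)&(s<50)&(v>60)&(C[...,2]>.05)&(C[...,2]<.062)&(C[...,0]>.35)&(C[...,0]<.68)&(C[...,1]>-.2)&(C[...,1]<.14)]
    if len(T)>20: print(len(T),cv2.minAreaRect(T[:,:2].astype(np.float32)*1000))
    o=bot.get_obs(); print(o['eef_pos'],o['ft_force'])
sq(sys.argv[1]); snap('scene',sys.argv[1]+'s')
E
python3 sq.py t9
```

```text
750 ((539.8290405273438, 6.2643280029296875), (101.68330383300781, 96.154296875), 62.54573059082031)
[ 0.49904374 -0.07928249  0.08642382] [-1.35807542 -1.75553945  1.59582323]
```

View pics/t9.png

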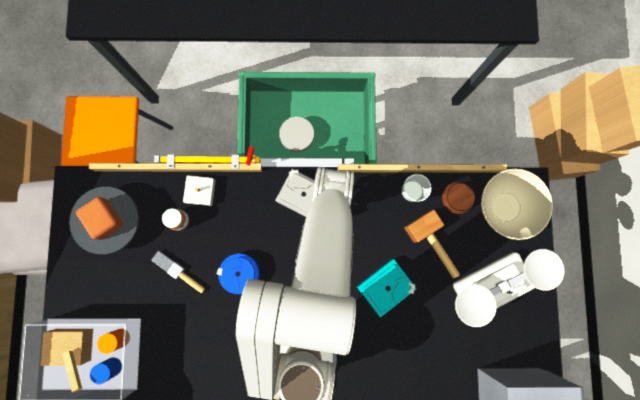

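View pics/t9s.png

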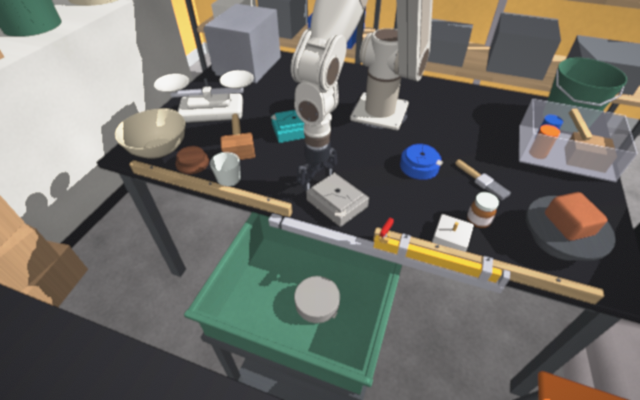

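Call:
{"method": "drive_tool", "body": {"steps": [0,-0.015,0,0,0,0,-1,0,-0.02,0,0,0,0,-1,0,-0.01,-0.035,0,0,0,-1,0,0,-0.035,0,0,0,-1,0,0,-0.02,0,0,7.1,-1,0,0,0,0,0,7.1,-1,0,0,0,0,0,7.1,-1,0,0,0,0,0,7.1,-1]}}

```text
clock: 17.7
eef_pos: [0.4782, -0.1195, 0.1764]
tool_rot: [0.468, 0.883, 0.001, 0.001]
ft_force: [-0.7, -0.0, -0.3]
grip_width: 0.0853
```

Call:
{"method": "drive_tool", "body": {"steps": [0,0,0,0,0,7.1,-1,0,0,0,0,0,7.1,-1,0,0,0,0,0,7.1,-1,0,0,0,0,0,7.1,-1,0,0,0,0,0,6,-1,0,0,0,0,0,0,-1]}}

```text
clock: 18.2
eef_pos: [0.4778, -0.1194, 0.1755]
tool_rot: [0.707, 0.707, 0.001, 0.0]
ft_force: [0.2, -0.5, 0.1]
grip_width: 0.0859
```

Call:
{"method": "drive_tool", "body": {"steps": [0.01,-0.03,0,0,0,0,-1,0.029,-0.032,0,0,0,0,-1,0.029,0,0,0,0,0,-1,0.029,0,0,0,0,0,-1,0.03,0,0,0,0,0,-1,0,0,0,0,0,0,-1,0,0,0,0,0,0,-1]}}

```text
clock: 18.78
eef_pos: [0.4165, 0.0074, 0.1754]
tool_rot: [0.705, 0.71, 0.001, 0.0]
ft_force: [0.4, -1.2, 0.1]
grip_width: 0.0851
```

```bash
python3 sq.py t10
```

```text
668 ((537.7554931640625, -6.258216857910156), (125.40550994873047, 87.83610534667969), 62.343849182128906)
[0.41656315 0.00649587 0.17529126] [-0.17373232 -0.21056152 -1.05047268]
```

View pics/t10.png

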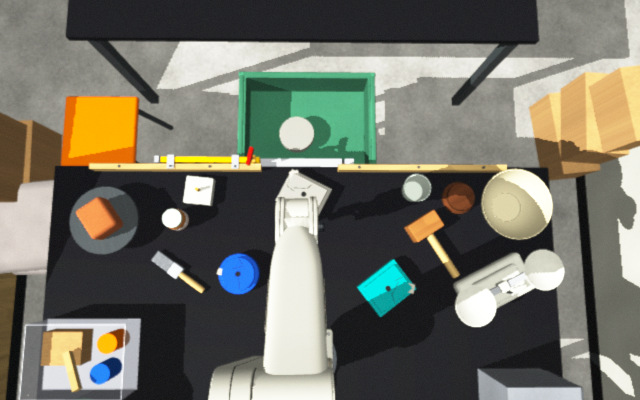

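Call:
{"method": "drive_tool", "body": {"steps": [0,0,0.03,0,0,0,-1,0,0,0.03,0,0,0,-1,0,0,0.03,0,0,0,-1,0,0,0,0,0,0,-1,0,0.01,0,0,0,0,-1,0,0.01,0,0,0,0,-1,0,0.01,0,0,0,0,-1,0,0.01,0,0,0,0,-1]}}

```text
clock: 19.55
eef_pos: [0.4525, 0.0039, 0.0854]
tool_rot: [0.708, 0.706, -0.005, -0.002]
ft_force: [-16.5, -4.4, 9.6]
grip_width: 0.0856
```

Call:
{"method": "drive_tool", "body": {"steps": [0,0.01,0,0,0,0,-1,0,0.01,0,0,0,0,-1,0,0.01,0,0,0,0,-1,0,0.01,0,0,0,0,-1,0,0.01,0,0,0,0,-1,0,0.01,0,0,0,0,-1,0,0,0,0,0,0,-1]}}

```text
clock: 20.13
eef_pos: [0.5171, 0.0041, 0.0863]
tool_rot: [0.708, 0.707, -0.001, 0.0]
ft_force: [-3.9, -3.0, -0.4]
grip_width: 0.0854
```

```bash
python3 sq.py t11
```

```text
99 ((597.2352294921875, 30.936145782470703), (104.50303649902344, 95.36819458007812), 83.03006744384766)
[0.51696012 0.00434364 0.08637677] [-3.02503069 -2.33863676  0.35133528]
```

View pics/t11s.png

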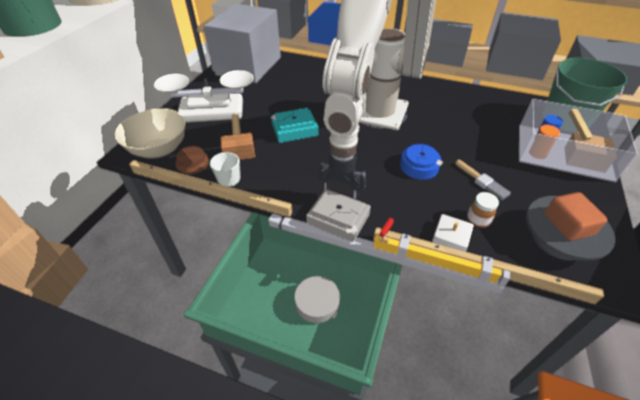

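View pics/t11.png

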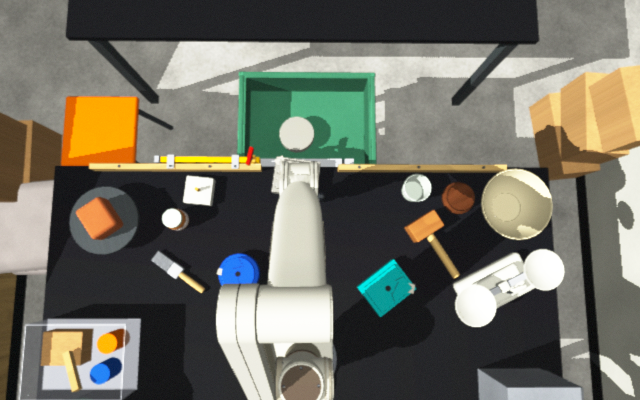

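The plinth has turned nearly square, about 7° off, and its top view (columns 272–320) is centred on the gap. I'm continuing the push.

Call:
{"method": "drive_tool", "body": {"steps": [0,0.01,0,0,0,0,-1,0,0.012,0,0,0,0,-1,0,0.012,0,0,0,0,-1,0,0.012,0,0,0,0,-1,0,0.012,0,0,0,0,-1,0,0.012,0,0,0,0,-1,0,0.012,0,0,0,0,-1,0,0.01,0,0,0,0,-1]}}

```text
clock: 20.9
eef_pos: [0.6073, 0.0062, 0.0867]
tool_rot: [0.706, 0.708, -0.001, -0.002]
ft_force: [-7.8, 0.2, 9.0]
grip_width: 0.0851
```

```bash
python3 sq.py t12
```

```text
50 ((654.9616088867188, -48.80311584472656), (280.61395263671875, 46.187904357910156), 89.21183776855469)
[0.61072597 0.00616735 0.0873155 ] [ 1.98534508 -0.0248686   1.44877936]
```

View pics/t12s.png

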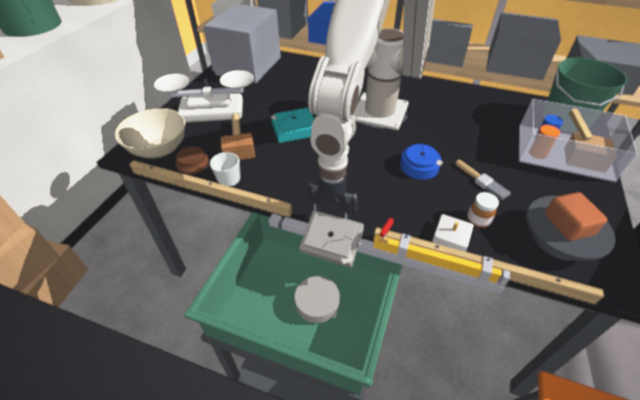

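Call:
{"method": "drive_tool", "body": {"steps": [0,0.01,0,0,0,0,-1,0,0.012,0,0,0,0,-1,0,0.012,0,0,0,0,-1,0,0.012,0,0,0,0,-1,0,0,0,0,0,0,-1,0,0,0,0,0,0,-1,0,0,0,0,0,0,-1]}}

```text
clock: 21.58
eef_pos: [0.6541, 0.0061, 0.0854]
tool_rot: [0.707, 0.708, 0.0, 0.0]
ft_force: [0.1, 0.3, -0.7]
grip_width: 0.0856
```

```bash
python3 sq.py t13
```

```text
[0.65382363 0.0060924  0.08525022] [ 0.056319   -0.3684555   0.46435531]
```

View pics/t13s.png

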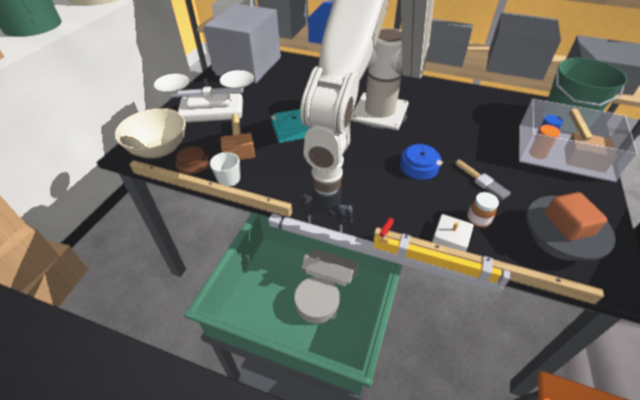

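The square plinth has tipped into the tub and leans behind the round one, at about (330,267) px. I'm retreating to check heights.

Call:
{"method": "drive_tool", "body": {"steps": [0,-0.01,-0.03,0,0,0,-1,0,-0.02,-0.035,0,0,0,-1,0,-0.035,-0.035,0,0,0,-1,0,-0.035,-0.03,0,0,0,-1,0,-0.035,0,0,0,0,-1,0,-0.035,0,0,0,0,-1,0,-0.035,0,0,0,0,-1,0,-0.035,0,0,0,0,-1]}}

```text
clock: 22.35
eef_pos: [0.4209, 0.0059, 0.2067]
tool_rot: [0.707, 0.708, 0.0, 0.0]
ft_force: [-0.1, -0.1, 0.1]
grip_width: 0.0853
```

Call:
{"method": "drive_tool", "body": {"steps": [0,0,0,0,0,0,-1,0,0,0,0,0,0,-1,0,0,0,0,0,0,-1]}}

```text
clock: 22.6
eef_pos: [0.4238, 0.0059, 0.2072]
tool_rot: [0.707, 0.708, 0.001, 0.001]
ft_force: [0.6, -0.3, 0.3]
grip_width: 0.0854
```

```bash
python3 - <<'E'
from h import *
o=bot.get_obs(); print(o['eef_pos'],o['ft_force'])
for n in('top','scene'):
    p,d,m=snap(n,'f_'+n); C=cloud(m,d)
    hsv=cv2.cvtColor(p,cv2.COLOR_RGB2HSV); h,s,v=[hsv[...,i].astype(int) for i in range(3)]
    M=(d>0)&(s<60)&(v>40)&(C[...,0]>.685)&(C[...,0]<1.0)&(abs(C[...,1])<.22)&(C[...,2]<-.01)&(C[...,2]>-.19)
    k,l,st,c=cv2.connectedComponentsWithStats(M.astype(np.uint8))
    for i in range(1,k):
        if st[i,4]>60: Q=C[l==i]; print(n,st[i],np.percentile(Q,2,0).round(3),np.percentile(Q,98,0).round(3))
    R=((h<6)|(h>174))&(s>180)&(v>90)&(d>0)&(C[...,2]>.06)&(C[...,0]>.58)&(C[...,0]<.72); Q=C[R]; print('red',np.percentile(Q,2,0).round(3),np.percentile(Q,98,0).round(3))
a=cv2.imread('pics/f_top.png'); cv2.imwrite('pics/f_topc.png',cv2.resize(a[60:180,225:385],None,fx=5,fy=5,interpolation=cv2.INTER_CUBIC))
a=cv2.imread('pics/f_scene.png'); cv2.imwrite('pics/f_scenec.png',cv2.resize(a[190:390,180:430],None,fx=3,fy=3,interpolation=cv2.INTER_CUBIC))
E
```

```text
[0.42379913 0.00589988 0.20723581] [ 0.59253863 -0.34563269  0.29110477]
top [ 260  116   83   44 1481] [ 0.688 -0.044 -0.18 ] [ 0.853  0.102 -0.065]
red [0.628 0.162 0.091] [0.681 0.177 0.105]
scene [ 294  253   61   71 2824] [ 0.693 -0.038 -0.177] [ 0.856  0.104 -0.066]
scene [210 337 151  62 710] [ 0.985 -0.209 -0.19 ] [ 0.996  0.213 -0.182]
red [0.629 0.167 0.089] [0.684 0.184 0.102]
```

View pics/f_topc.png

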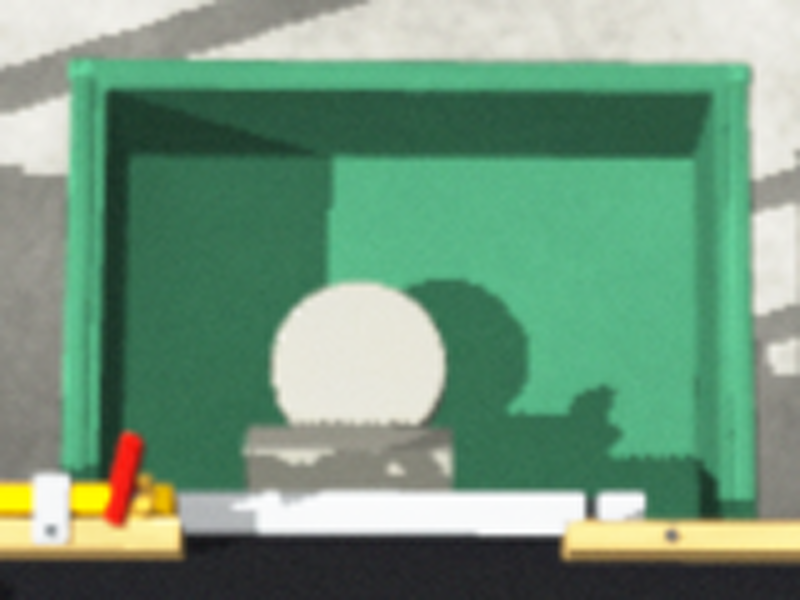

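View pics/f_scenec.png

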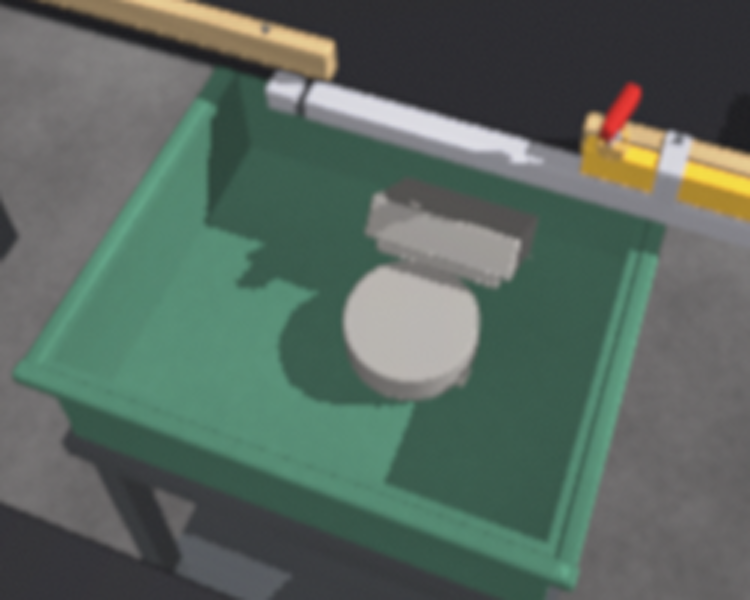

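View pics/f_top.png

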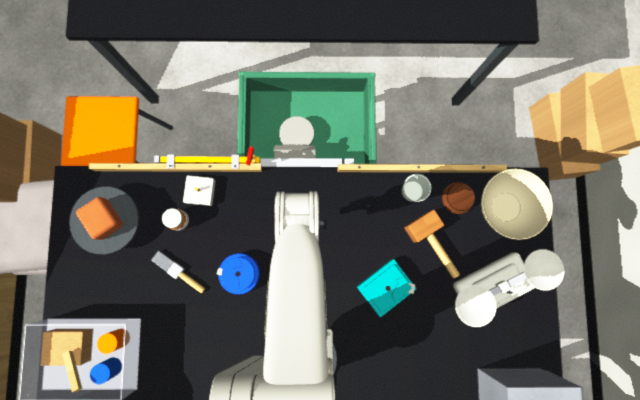

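Both plinths are in the tub: the square one stands on edge with its top about 20 mm below the tub rim and its body inside the near wall. The handle is still turned and up. I'm handing in.

```bash
python3 - <<'E'
from h import *
import numpy as np
a=np.load('pics/t13s.npz')['p'].astype(int);b=np.load('pics/f_scene.npz')['p'].astype(int)
print('tub change',np.abs(a-b)[250:380,220:380].mean(), bot.get_obs()['clock'])
print(job_done())
E
```

```text
tub change 1.0968910256410256 22.7
the job is handed in; nothing more can be done
None
```

The job is handed in at 22.7 s of the 72 s allowed. Both plinths are in the tub and the gate is open and latched; no verdict was reported back.

**What I did**
- **Plunger:** I gripped the red T-handle, lifted it about 14 mm and twisted it about 78° anticlockwise.
- **Gate:** I slid the gate 0.309 m to the left and released the handle.
- **Plinths:** I pushed each one along the bench through the gap with the open fingers. The round one went first, then the square one.

**What the last checks showed**
- **Round plinth:** it lies flat on the tub floor.
- **Square plinth:** it stands tilted on edge between the near wall and the round plinth. Its top is about 20 mm below the tub rim. Pictures about a second apart showed no visible movement in the tub.
- **Square plinth's origin:** I worked out that it sits inside the near wall from the tub measurements; I did not measure it directly.
- **Handle and gate:** the handle is still crosswise and raised (top near 0.10 m, against 0.088 at the start), and the gate is still open.
- **Other things on the bench:** they look unmoved by eye in the top view; I did not measure their positions again.
- **Robot:** the arm is clear of everything, with no force reading beyond noise.

No check failed. The square plinth's tilted resting position is the only result I would call untidy.

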